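# Set out the urine-test station in its colour-coded holders

## Robot

A 7-joint arm with a two-finger parallel gripper is mounted at the origin on a cart in front of the work surface, level with it; the furniture and walls round the work are solid. World frame = base frame: x ahead of the robot, y to its left, z up, the work surface at z = 0. Lengths are in m, angles in rad, forces in N, time in s.
With the tool pointing down it reaches from about 0.35 to 0.9 m from the base axis. Payload 8.1 kg.
Tool frame: the origin (TCP) lies at the very end of the fingers, on their centre line; the grasp point (between the pads) lies arm.hold_point_z behind it (arm.hold_point_z is the distance from the TCP to the grasp point, in m); z points along the fingers, y is the line along which they close (so a half turn about z gives the same grasp; the last joint's range is limited). The gripper opens to 92 mm and grips with 3 to 60 N. Pads are 19 mm wide; open, the fingers measure 130 mm over their backs; the gripper's body (75 mm by 190 mm) begins 47 mm behind the grasp point.
Start: joints at [1.117, 0.434, 0.025, 1.573, -0.012, 1.134, -0.075], TCP at [0.215, -0.587, 0.227] pointing down, gripper open.
Joint ranges: [-2.62, 2.62], [-0.44, 2.09], [-1.27, 1.32], [0.08, 2.57], [-1.32, 4.46], [0.12, 2], [-2.74, 2.74]. Speed limits (rad/s): [2.22, 2.22, 3.01, 3.01, 3.14, 3.14, 3.14].

## Interface

Orientations are given as a rotation vector (axis times angle).
In Python, from cell import arm, vision, job, cut_out gives the robot as it stands. The module is installed in compiled form; this text tells all that it offers.
- The arm moves only by the tool play_rows, never from a script. Its argument "increments" is text: rows parted by semicolons, each of 5 numbers parted by spaces: the shift along the tool's x, y, z in cm, then the turn about the tool's z in degrees, then the opening, from -1 (shut) to 1 (fully open), so that 0 is half open. A call has 1 to 5 rows; each row shifts and turns the commanded pose from where the row before left it, along the tool's axes as they then stand; what a row does not reach is not made up. A row lasts 1/12 s, in which the tool goes at most 41.7 mm and 7.16 degrees, less where a joint would pass 70% of its speed; a pose out of reach is approached as far as the arm can. A call is refused whole if a number of a shift passes 4.17 or a number of a turn 7.16, either way. A call with a gripper value outside its range is refused whole. The fingers move at their own pace and stop on an object; "grip_force" is the grip in N (left out, the last holds). Time passes only in rows, so rows that do not move let the fingers close. It gives the time, the measured TCP pose, the force, the opening and the grip force at its end, in the units of the state.
- arm.observe(): the state, without advancing time (a new reading comes with each control period).
- vision.get_image(name): name is "scene" or "top" or "wrist"; returns a dict with "frame" (420x560x3 uint8, red, green, blue), "z_map" (420x560 float32, m along the optical axis (not along the pixel's ray), 0 where there is no reading), "mtx" (3x3 intrinsics, pixels), "cam_to_world" (4x4, takes a point from camera to world coordinates). Camera axes: x right, y up, looking along -z (the intrinsics and any distortion apply to the point x, -y, -z); pixel columns grow to the right and rows downward; lengths in m; the calibration is good to about 2 mm. A picture is of the moment at which its call begins.
- job.sign_off(): hands the job in; it is judged then, once.
Trained networks look in a picture, given as the dict that the camera call returned (one of the last four; its "shot" number tells which), for a name from the list of things; names that differ only in an ending like _2 or _b are one class to them, and where a whole thing is asked for, a point or a joint stands for the part that bears it (a point fixed in the world has none). Each returns a list of dicts, best first, with "confidence" (0 to 1); they miss things now and then, are a little off and sometimes report something else, mostly with a low value. They report only what shows in the picture. A call takes as long as a camera call. They do not tell look-alikes from the thing itself.
- cut_out(query, picture): "mask" (420x560 bool, what is visible of it) and "point" ([row, column] in pixels, amid what is visible of it).
The state is a dict: "clock": time; "joints": joint angles; "dq": joint speeds; "joint_efforts": joint torques, N m; "position": TCP position; "ee_rot": TCP orientation; "force": force on the tool from outside, world axes, zero at the start; "ft_torque": the same for the moment, N m; "width": opening from 0.0 (shut) to 1.0 (fully open); "gripper_force": force on a finger pad.
Only numpy, scipy, OpenCV 4.12 (cv2) and the standard library are available. Lean on these libraries where they do the work, as an engineer would, in place of code of your own. Each camera call takes 0.05 s, during which the arm holds its last target. There are 200 camera calls.

## Task

Set out the test station from the things standing along the front edge of the worktop: put the yellow-lidded specimen pot, the purple-capped strip canister, the white bottle with the lime-green band and the brown stain bottle each into the round holder of its own colour. Each must stand upright on its holder's floor inside the rim, set down rather than dropped; leave the white-lidded pot and the blue tape roll where they are.

Things in the scene. Friction and masses are not known exactly. Their poses are not given: they have to be found in the camera images.
- yellow_pot: white specimen pot with a yellow screw lid: body 55 mm across up to 48 mm, lid 62 mm across from 48 to the top at 62 mm; may be gripped by the lid. About 30 g. Stands upright in the front row, 0.44 to 0.52 m ahead of the robot (look-alikes farther back are not meant), loose on the worktop. Origin: centre of its base; z is its axis, up.
- purple_canister: white test-strip canister with coloured slashes and a purple cap: body 37 mm across, cap 40 mm across from 72 to the top at 85 mm. About 30 g. Stands upright in the front row, 0.44 to 0.52 m ahead of the robot (look-alikes farther back are not meant), loose on the worktop. Origin: centre of its base; z is its axis, up.
- green_bottle: small white tablet bottle with a white cap and a lime-green band round its label (from above all white, and narrower than the white-lidded pot): 36 mm across, 65 mm tall. About 84 g. Stands upright in the front row, 0.44 to 0.52 m ahead of the robot (look-alikes farther back are not meant), loose on the worktop. Origin: centre of its base; z is its axis, up.
- brown_bottle: dark brown stain bottle with a black cap: 36 mm across, 85 mm tall. About 93 g. Stands upright in the front row, 0.44 to 0.52 m ahead of the robot (look-alikes farther back are not meant), loose on the worktop. Origin: centre of its base; z is its axis, up.
- yellow_nest: yellow round shallow holder fixed to the worktop, for the yellow-lidded pot: open dish, outer diameter 84 mm, 72 mm bore inside a 6 mm wide rim; rim 9 mm above the worktop, inner floor 4 mm above it; a small tongue of the same colour with a pale label sticks out 13 mm on its own -x side. Origin: centre of its underside, on the worktop; z up
- purple_nest: purple round shallow holder fixed to the worktop, for the purple-capped canister: open dish, outer diameter 66 mm, 54 mm bore inside a 6 mm wide rim; rim 9 mm above the worktop, inner floor 4 mm above it; a small tongue of the same colour with a pale label sticks out 13 mm on its own -x side. Origin: centre of its underside, on the worktop; z up
- green_nest: lime-green round shallow holder fixed to the worktop, for the lime-banded bottle: open dish, outer diameter 64 mm, 52 mm bore inside a 6 mm wide rim; rim 9 mm above the worktop, inner floor 4 mm above it; a small tongue of the same colour with a pale label sticks out 13 mm on its own -x side. Origin: centre of its underside, on the worktop; z up
- brown_nest: dark brown round shallow holder fixed to the worktop, for the brown bottle: open dish, outer diameter 64 mm, 52 mm bore inside a 6 mm wide rim; rim 9 mm above the worktop, inner floor 4 mm above it; a small tongue of the same colour with a pale label sticks out 13 mm on its own -x side. Origin: centre of its underside, on the worktop; z up
- white_pot: bystander, to be left alone: specimen pot with a white lid, 62 mm across, 62 mm tall. Stands upright in the front row, 0.44 to 0.52 m ahead of the robot (look-alikes farther back are not meant), loose on the worktop. Origin: centre of its base; z is its axis, up.
- blue_tape: bystander, to be left alone: roll of blue tape lying flat, 63 mm across, 16 mm high, loose. Origin: centre of its underside; z up.
Mind the look-alikes: they are no part of the job. There is more than one size of the purple_canister; the one meant has the size given above.

How it is judged:
By the outcome, as a careful person would: the job done as asked, in the order asked, and still so for the second after the job is handed in, with the robot touching nothing.
It also fails if it takes over 102 s, if anything falls off the work surface, if the arm or the gripper's body presses on something with over 40 N, if the wrist force passes 120 N, or if a joint passes its speed limit or range.

## Working session

There is one attempt and no reset: what is moved stays moved. The work goes in short steps, Python scripts to look and compute and a tool call to move; the robot and the scene stay as the last step left them, time stands still between calls to the robot, and variables do not carry over. Pictures are saved under pics/ and viewed, at most 14 in all, crops included, and the job is handed in when it is done.

Besides the shell and the picture viewer there is one more tool, called after ">>>" by a JSON object that holds its "api" and its "payload". play_rows: Moves the arm, as the interface text tells. Its arguments: {"type":"object","properties":{"increments":{"type":"string"},"grip_force":{"type":"number"}},"required":["increments"]}

```bash
mkdir -p pics; cat > h.py <<'E'
import numpy as np, cv2
from cell import arm, vision, job, cut_out
def cloud(p):
    z=p["z_map"]; K=p["mtx"]; T=p["cam_to_world"]
    v,u=np.mgrid[0:z.shape[0],0:z.shape[1]]
    P=np.stack([(u-K[0,2])/K[0,0]*z,-(v-K[1,2])/K[1,1]*z,-z],-1)
    W=P@T[:3,:3].T+T[:3,3]; W[z<=0]=np.nan
    return W
def save(n,p,box=None,s=1):
    f=p["frame"][...,::-1]
    if box: f=f[box[0]:box[1],box[2]:box[3]]
    cv2.imwrite(f"pics/{n}.png",cv2.resize(f,None,fx=s,fy=s,interpolation=cv2.INTER_CUBIC))
E
python3 - <<'E'
from h import *
o=arm.observe(); print(arm.hold_point_z,o)
names="yellow_pot purple_canister green_bottle brown_bottle yellow_nest purple_nest green_nest brown_nest white_pot blue_tape".split()
for c in ("top","scene"):
    p=vision.get_image(c); save(c,p,s=1.4); W=cloud(p); print(c,p["mtx"].round(1).tolist(),p["cam_to_world"].round(3).tolist())
    for n in names:
        for d in cut_out(n,p):
            m=d["mask"]; q=W[m]; q=q[~np.isnan(q[:,0])]
            if len(q)<5: continue
            hi=np.percentile(q[:,2],95); t=q[q[:,2]>hi-.006]
            print(n,round(d["confidence"],2),np.round(d["point"]),m.sum(),"top z",hi.round(3),"mid",((np.percentile(t,2,0)+np.percentile(t,98,0))/2)[:2].round(3),"size",(np.percentile(t,98,0)-np.percentile(t,2,0))[:2].round(3))
E
```

```text
0.0188 {'clock': 0.0, 'joints': array([ 1.11738631,  0.43519319,  0.02494135,  1.57410768, -0.01159905,
        1.13399442, -0.07511434]), 'dq': array([-7.64686407e-05,  1.82096224e-04, -1.42684149e-04, -1.15063067e-03,
        7.22830252e-04, -1.33996899e-03,  1.38539132e-03]), 'joint_efforts': array([ 5.69893837e-04, -6.67838860e+01,  9.85093117e-01, -3.14455998e+01,
       -6.07313938e-02,  4.30686632e-02,  2.27439900e-04]), 'position': array([ 0.21457167, -0.58646223,  0.22595902]), 'ee_rot': array([-3.09191975e+00, -5.47881579e-01,  6.24079793e-04]), 'force': array([ 0.23929509,  0.52785754, -0.34997325]), 'ft_torque': array([-0.03802112,  0.02112969, -0.06309987]), 'gripper_force': 0.0, 'width': 0.9963119753293184}
top [[383.9, 0.0, 275.8], [0.0, 383.9, 208.1], [0.0, 0.0, 1.0]] [[0.023, 0.981, -0.193, 0.326], [-0.999, 0.029, 0.028, 0.009], [0.033, 0.193, 0.981, 0.975], [0.0, 0.0, 0.0, 1.0]]
yellow_pot 0.81 [206. 341.] 489 top z 0.064 mid [ 0.518 -0.178] size [0.053 0.052]
purple_canister 0.74 [210. 398.] 588 top z 0.064 mid [ 0.503 -0.323] size [0.054 0.054]
purple_canister 0.6
[... 1360 characters left out ...]
1 top z 0.085 mid [ 0.455 -0.057] size [0.021 0.02 ]
yellow_nest 0.65 [187. 275.] 702 top z 0.011 mid [ 0.567 -0.08 ] size [0.084 0.078]
purple_nest 0.72 [306. 187.] 744 top z 0.011 mid [0.588 0.298] size [0.071 0.061]
purple_nest 0.2 [234. 290.] 540 top z 0.087 mid [0.465 0.058] size [0.034 0.037]
green_nest 0.81 [223. 252.] 448 top z 0.012 mid [0.566 0.04 ] size [0.061 0.058]
brown_nest 0.67 [255. 219.] 591 top z 0.011 mid [0.599 0.157] size [0.068 0.059]
white_pot 0.7 [130. 333.] 529 top z 0.065 mid [ 0.505 -0.323] size [0.055 0.056]
blue_tape 0.79 [337. 247.] 610 top z 0.02 mid [0.45  0.305] size [0.057 0.058]
blue_tape 0.2 [226. 254.] 520 top z 0.012 mid [0.566 0.04 ] size [0.066 0.059]
```

View pics/top.png

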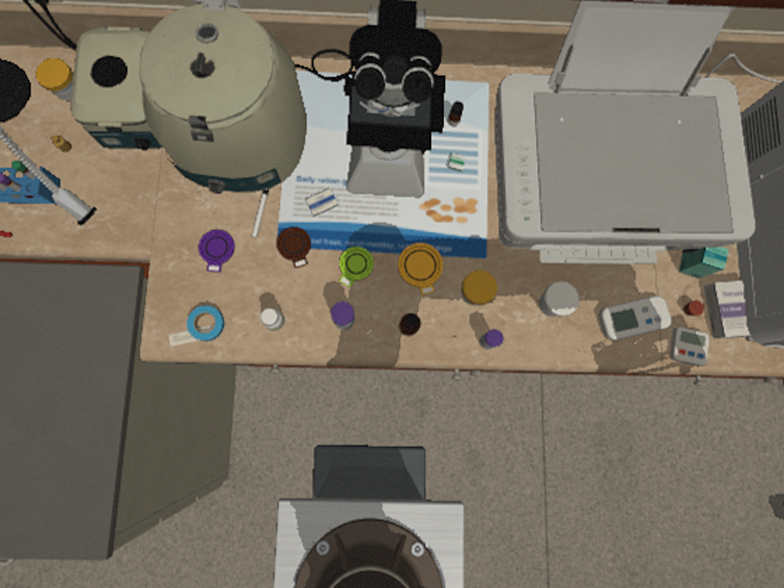

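View pics/scene.png

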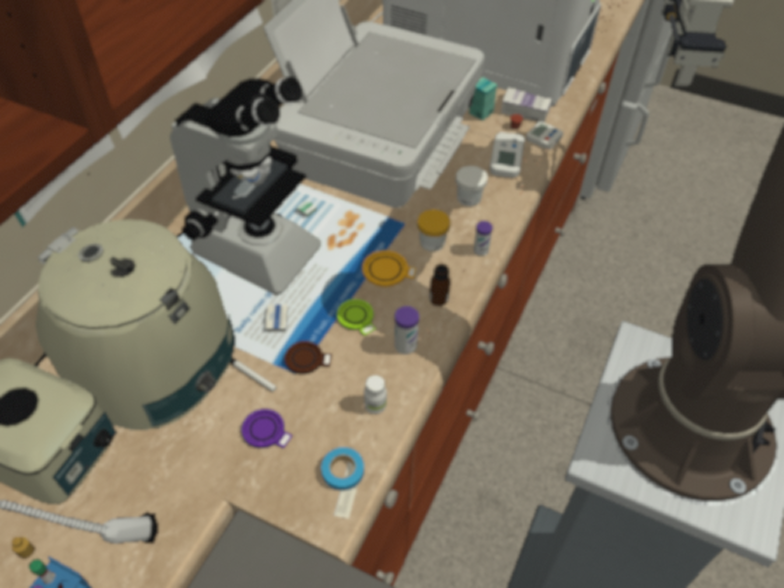

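The front row shows these, by pixel in the unscaled top picture:
- Yellow pot: (341,206).
- Purple-capped things: (244,224) is 86 mm tall with a cap of about 37 mm. (352,242) is 67 mm tall with a cap of about 27 mm. The first fits the size given (85 mm tall, 40 mm cap).
- White bottle: (192,228), 66 mm tall.
- Brown bottle: (293,231).
- White pot: (400,212), to be left alone.

A yellow-lidded pot also stands far back at (38,52), and it isn't the one meant. I'll confirm the canister in a crop and fit the holder centres.

```bash
python3 - <<'E'
from h import *
from scipy.optimize import least_squares
R=dict(yellow_nest=.042,purple_nest=.033,green_nest=.032,brown_nest=.032)
for c in ("top","scene"):
    p=vision.get_image(c); W=cloud(p)
    if c=="scene": save("crop",p,(110,300,220,380),4.0)
    K=p["mtx"];T=p["cam_to_world"]
    for n,r in R.items():
        d=cut_out(n,p)
        if not d: print(n,"none");continue
        d=d[0]; m=d["mask"].astype(np.uint8)
        ct=max(cv2.findContours(m,cv2.RETR_EXTERNAL,cv2.CHAIN_APPROX_NONE)[0],key=len)[:,0].astype(float)
        ray=np.c_[(ct[:,0]-K[0,2])/K[0,0],-(ct[:,1]-K[1,2])/K[1,1],-np.ones(len(ct))]@T[:3,:3].T
        X=T[:3,3]+ray*((.009-T[2,3])/ray[:,2])[:,None]
        f=least_squares(lambda q:np.hypot(X[:,0]-q[0],X[:,1]-q[1])-q[2],[*X[:,:2].mean(0),r],loss="cauchy",f_scale=.0015)
        q=W[m>0]; print(c,n,f.x.round(4),"r",r,"floor/rim z",np.nanpercentile(q[:,2],[10,50,95]).round(4))
    if c=="top":
        s=(W[...,2]>.11)&(W[...,0]<.8)&(W[...,0]>.35)
        for y in np.arange(-.35,.45,.05):
            k=s&(abs(W[...,1]-y)<.025)
            if k.any(): i=W[k]; print("tall y",y.round(2),"min x",np.nanmin(i[:,0]).round(3),"z there",i[np.argmin(i[:,0]),2].round(3))
E
```

```text
top yellow_nest [ 0.5679 -0.0788  0.0413] r 0.042 floor/rim z [0.0022 0.005  0.0102]
top purple_nest [0.5667 0.0398 0.031 ] r 0.033 floor/rim z [0.002  0.005  0.0102]
top green_nest [0.5664 0.0391 0.0314] r 0.032 floor/rim z [0.0019 0.0049 0.0102]
top brown_nest [0.5996 0.1564 0.0317] r 0.032 floor/rim z [0.002  0.0049 0.0103]
tall y -0.35 min x 0.589 z there 0.123
tall y -0.3 min x 0.588 z there 0.129
tall y -0.25 min x 0.588 z there 0.126
tall y -0.2 min x 0.591 z there 0.12
tall y -0.1 min x 0.721 z there 0.168
tall y -0.05 min x 0.691 z there 0.358
tall y -0.0 min x 0.692 z there 0.365
tall y 0.05 min x 0.694 z there 0.359
tall y 0.15 min x 0.732 z there 0.123
tall y 0.2 min x 0.702 z there 0.135
tall y 0.25 min x 0.696 z there 0.113
tall y 0.3 min x 0.697 z there 0.126
tall y 0.35 min x 0.704 z there 0.122
tall y 0.4 min x 0.747 z there 0.147
scene yellow_nest [ 0.5685 -0.0788  0.0433] r 0.042 floor/rim z [0.0021 0.0058 0.0112]
scene purple_nest [0.5913 0.299  0.0335] r 0.033 floor/rim z [0.0027 0.0063 0.0117]
scene green_nest [0.5687 0.04   0.0312] r 0.032 floor/rim z [0.0029 0.0062 0.0115]
scene brown_nest [0.6024 0.156  0.0319] r 0.032 floor/rim z [0.0032 0.0063 0.012 ]
```

View pics/crop.png

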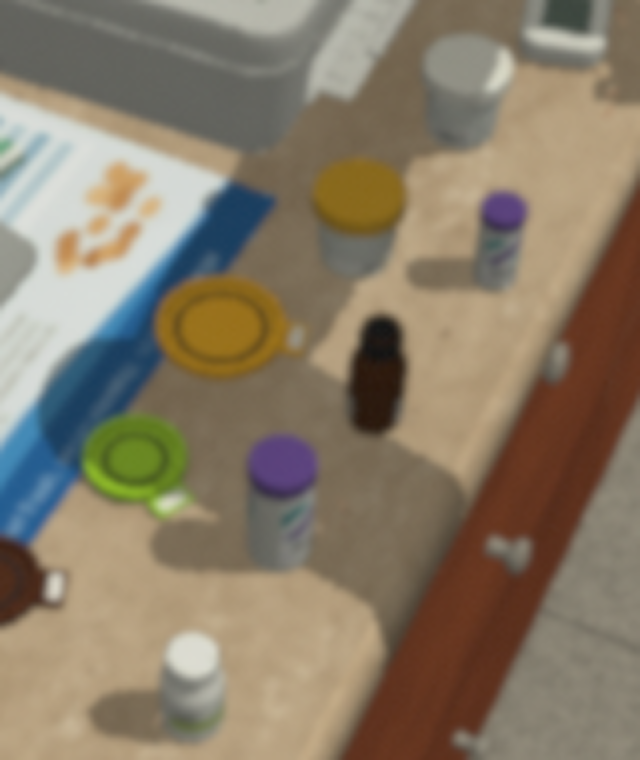

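The crop confirms it. The tall purple-capped canister, at about (280,500) in the crop, is the large one, and the one at (500,240) is the small look-alike. The pot, brown bottle and lime-banded bottle are all plain to see. Now I'll turn the tool square and head for the yellow pot.

>>> {"api": "play_rows", "payload": {"increments": "0 0 0 6.7 1; 0 0 0 6.7 1; 0 0 0 6.7 1; 0 0 0 0 1"}}

```text
clock: 1.93
position: [0.2149, -0.587, 0.2268]
ee_rot: [3.141, -0.009, -0.0]
force: [0.1, -0.5, -0.7]
width: 1.004
gripper_force: 0.0
```

>>> {"api": "play_rows", "payload": {"increments": "1.9 -2.5 0 0 1; 1.9 -2.5 0 0 1; 1.9 -2.5 0 0 1; 1.9 -2.5 0 0 1; 1.9 -2.5 0 0 1"}}

```text
clock: 2.35
position: [0.3105, -0.4607, 0.2268]
ee_rot: [3.141, 0.007, 0.0]
force: [0.9, -1.3, 0.0]
width: 1.0
gripper_force: 0.0
```

>>> {"api": "play_rows", "payload": {"increments": "1.9 -2.5 0 0 1; 1.9 -2.5 0 0 1; 1.9 -2.5 0 0 1; 1.9 -2.5 0 0 1; 1.9 -2.5 0 0 1"}}

```text
clock: 2.77
position: [0.4055, -0.3357, 0.227]
ee_rot: [3.141, 0.007, 0.0]
force: [-0.1, -0.2, -0.0]
width: 1.002
gripper_force: 0.0
```

>>> {"api": "play_rows", "payload": {"increments": "2.0 -2.65 0 0 1; 2.0 -2.65 0 0 1; 2.0 -2.65 0 0 1; 2.0 -2.65 0 0 1; 2.0 -2.65 0 0 1"}}

```text
clock: 3.18
position: [0.5056, -0.2031, 0.227]
ee_rot: [3.141, 0.007, 0.001]
force: [1.6, -0.0, 1.5]
width: 0.998
gripper_force: 0.0
```

>>> {"api": "play_rows", "payload": {"increments": "1.45 -2.5 0 0 1; 0 0 2 0 1; 0 0 2 0 1; 0 0 2 0 1; 0 0 0 0 1"}}

```text
clock: 3.6
position: [0.5172, -0.1787, 0.1634]
ee_rot: [-3.14, -0.007, 0.009]
force: [-0.4, 0.7, -0.9]
width: 1.003
gripper_force: 0.0
```

```bash
cat >> h.py <<'E'
def tops(n,cam="wrist",pic=None,near=None):
    p=vision.get_image(cam); W=cloud(p)
    if pic: save(pic,p)
    for d in cut_out(n,p):
        q=W[d["mask"]]; q=q[~np.isnan(q[:,0])]
        if len(q)<5: continue
        hi=np.percentile(q[:,2],95); t=q[q[:,2]>hi-.006]; a,b=np.percentile(t,1,0),np.percentile(t,99,0)
        print(cam,n,round(d["confidence"],2),np.round(d["point"]),"top z",hi.round(4),"z5 %.4f"%np.percentile(q[:,2],5),"mid",((a+b)/2)[:2].round(4),"size",(b-a)[:2].round(3))
E
python3 - <<'E'
from h import *
print(arm.observe()["position"])
tops("yellow_pot",pic="w1")
E
```

```text
[ 0.51718788 -0.1787475   0.16341519]
wrist yellow_pot 0.69 [206. 278.] top z 0.0631 z5 0.0570 mid [ 0.5208 -0.1785] size [0.056 0.056]
```

View pics/w1.png

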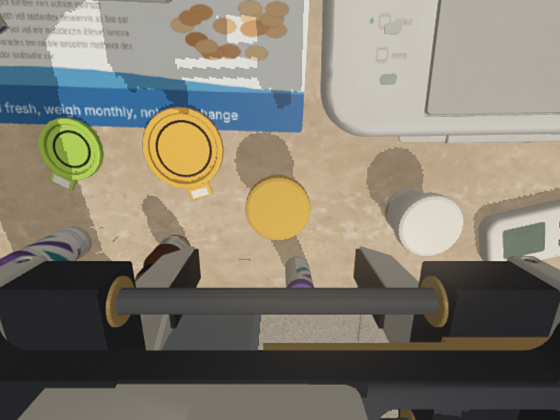

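The wrist view shows the yellow pot at (278,208), centred between the fingers, about 0.35 cm ahead. I'll descend onto it.

>>> {"api": "play_rows", "payload": {"increments": "0.35 0 2.5 0 1; 0 0 3 0 1; 0 0 3 0 1; 0 0 2.2 0 1; 0 0 1.9 0 1"}}

```text
clock: 4.12
position: [0.5235, -0.1799, 0.0407]
ee_rot: [3.141, 0.002, 0.002]
force: [0.9, -0.2, 0.8]
width: 1.004
gripper_force: 0.0
```

>>> {"api": "play_rows", "payload": {"increments": "0 0 0 0 1; 0 0 0 0 0.3; 0 0 0 0 0.3; 0 0 0 0 0.2; 0 0 0 0 0.2", "grip_force": 12}}

```text
clock: 4.53
position: [0.5239, -0.1798, 0.0424]
ee_rot: [3.141, -0.0, 0.004]
force: [-0.6, -0.1, -0.7]
width: 0.758
gripper_force: 0.0
```

>>> {"api": "play_rows", "payload": {"increments": "0 0 0 0 0; 0 0 0 0 -1; 0 0 0 0 -1; 0 0 0 0 -1; 0 0 0 0 -1", "grip_force": 12}}

```text
clock: 4.95
position: [0.5235, -0.1797, 0.0417]
ee_rot: [3.141, -0.0, 0.002]
force: [-2.3, 0.2, 7.0]
width: 0.671
gripper_force: 12.0
```

>>> {"api": "play_rows", "payload": {"increments": "0 0 -0.5 0 -1; 0 0 -1 0 -1; 0 0 -1.5 0 -1; 0 0 -1 0 -1; 0 0 0 0 -1"}}

```text
clock: 5.37
position: [0.5243, -0.1799, 0.0833]
ee_rot: [3.141, -0.0, 0.006]
force: [-0.7, 0.2, -0.1]
width: 0.671
gripper_force: 12.0
```

>>> {"api": "play_rows", "payload": {"increments": "1.15 -2.5 0 0 -1; 1.1 -2.5 0 0 -1; 1.1 -2.5 0 0 -1; 1.1 -2.5 0 0 -1; 0 0 0 0 -1"}}

```text
clock: 5.78
position: [0.5696, -0.0724, 0.0808]
ee_rot: [-3.138, -0.011, -0.003]
force: [0.9, 0.4, -0.1]
width: 0.671
gripper_force: 12.0
```

```bash
python3 - <<'E'
from h import *
o=arm.observe();print(o["position"],o["width"],o["force"])
tops("yellow_pot",pic="w2");tops("yellow_pot","top");tops("yellow_pot","scene")
E
```

```text
[ 0.56956621 -0.07243683  0.08077508] 0.671462621463042 [ 0.89884888  0.36001793 -0.14624025]
wrist yellow_pot 0.76 [264. 277.] top z 0.1019 z5 0.0636 mid [ 0.5676 -0.0717] size [0.057 0.055]
top yellow_pot 0.69 [188. 296.] top z 0.1604 z5 0.0561 mid [ 0.5367 -0.0581] size [0.002 0.02 ]
top yellow_pot 0.5 [230. 296.] top z 0.0857 z5 0.0284 mid [ 0.4531 -0.0591] size [0.024 0.021]
scene yellow_pot 0.85 [177. 281.] top z 0.1054 z5 0.0441 mid [ 0.5451 -0.0515] size [0.027 0.11 ]
scene yellow_pot 0.41 [280. 266.] top z 0.0675 z5 0.0095 mid [0.4583 0.1826] size [0.027 0.024]
```

View pics/w2.png

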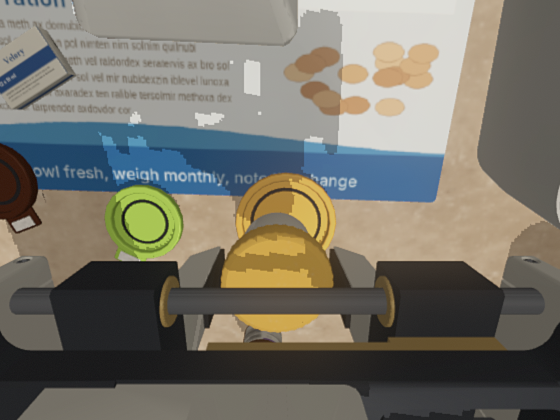

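The pot is held upright by the lid at (277,280), with the yellow nest behind and below it at (285,220). I'll let the arm settle before correcting.

>>> {"api": "play_rows", "payload": {"increments": "0 0 0 0 -1; 0 0 0 0 -1"}}

```text
clock: 6.25
position: [0.567, -0.0804, 0.0807]
ee_rot: [3.141, -0.002, -0.0]
force: [-1.5, -0.2, -0.2]
width: 0.672
gripper_force: 12.0
```

```bash
cat >> h.py <<'E'
def nest(n,r,cam="wrist"):
    from scipy.optimize import least_squares
    p=vision.get_image(cam);K=p["mtx"];T=p["cam_to_world"]
    for d in cut_out(n,p)[:1]:
        m=d["mask"].astype(np.uint8)
        ct=max(cv2.findContours(m,cv2.RETR_EXTERNAL,cv2.CHAIN_APPROX_NONE)[0],key=len)[:,0].astype(float)
        ray=np.c_[(ct[:,0]-K[0,2])/K[0,0],-(ct[:,1]-K[1,2])/K[1,1],-np.ones(len(ct))]@T[:3,:3].T
        X=T[:3,3]+ray*((.009-T[2,3])/ray[:,2])[:,None]
        f=least_squares(lambda q:np.hypot(X[:,0]-q[0],X[:,1]-q[1])-r,X[:,:2].mean(0),loss="cauchy",f_scale=.0015)
        W=cloud(p)[d["mask"]]
        print(cam,n,round(d["confidence"],2),np.round(d["point"]),f.x.round(4),"rim z",np.nanpercentile(W[:,2],[10,50,95]).round(4))
E
python3 - <<'E'
from h import *
print(arm.observe()["position"]); tops("yellow_pot"); nest("yellow_nest",.042); nest("green_nest",.032)
E
```

```text
[ 0.56700759 -0.08042062  0.08071804]
wrist yellow_pot 0.73 [262. 280.] top z 0.1018 z5 0.0644 mid [ 0.5651 -0.0796] size [0.057 0.055]
wrist yellow_pot 0.62 [335. 248.] top z 0.0347 z5 0.0107 mid [ 0.5012 -0.0615] size [0.069 0.029]
wrist yellow_nest 0.98 [201. 276.] [ 0.5702 -0.0784] rim z [0.0039 0.005  0.0098]
wrist green_nest 0.92 [220. 135.] [0.5701 0.0387] rim z [0.0039 0.0052 0.0099]
```

>>> {"api": "play_rows", "payload": {"increments": "0.4 -0.1 0.5 0 -1; 0 0 1 0 -1; 0 0 1 0 -1; 0 0 0.5 0 -1; 0 0 0.2 0 -1"}}

```text
clock: 6.97
position: [0.5702, -0.0784, 0.0469]
ee_rot: [-3.141, -0.0, 0.004]
force: [0.1, -0.0, -0.6]
width: 0.674
gripper_force: 12.0
```

>>> {"api": "play_rows", "payload": {"increments": "0 0 0.1 0 -1; 0 0 0.1 0 -1; 0 0 0 0 -1"}}

```text
clock: 7.22
position: [0.5714, -0.0785, 0.0467]
ee_rot: [3.142, -0.0, 0.0]
force: [-0.0, 0.3, -0.8]
width: 0.668
gripper_force: 12.0
```

>>> {"api": "play_rows", "payload": {"increments": "0 0 0.1 0 -1; 0 0 0 0 -1; 0 0 0 0 -1"}}

```text
clock: 7.47
position: [0.5714, -0.0785, 0.046]
ee_rot: [3.141, -0.0, 0.001]
force: [-0.3, -0.2, 0.4]
width: 0.671
gripper_force: 12.0
```

```bash
python3 - <<'E'
from h import *
o=arm.observe();print(o["position"],o["force"]); tops("yellow_pot")
E
```

```text
[ 0.57144239 -0.07854846  0.04596325] [-0.33152596 -0.18423051  0.38741383]
wrist yellow_pot 0.61 [263. 280.] top z 0.067 z5 0.0300 mid [ 0.5697 -0.0777] size [0.057 0.055]
```

>>> {"api": "play_rows", "payload": {"increments": "0 0 0.1 0 -1; 0 0 0 0 -1; 0 0 0 0 0.5; 0 0 0 0 0.8; 0 0 0 0 1"}}

```text
clock: 7.98
position: [0.5714, -0.0785, 0.0447]
ee_rot: [3.142, -0.0, 0.0]
force: [-0.3, 0.0, -0.4]
width: 0.84
gripper_force: 0.0
```

>>> {"api": "play_rows", "payload": {"increments": "0 0 0 0 1; 0 0 0 0 1; 0 0 -1.5 0 1; 0 0 -3 0 1; 0 0 -3.5 0 1"}}

```text
clock: 8.4
position: [0.5697, -0.0784, 0.1238]
ee_rot: [-3.141, -0.0, 0.007]
force: [1.0, -0.5, 0.0]
width: 0.999
gripper_force: 0.0
```

>>> {"api": "play_rows", "payload": {"increments": "0 0 -3.5 0 1; -2 -2.7 0 0 1; -2.1 -2.7 0 0 1; -2.2 -2.7 0 0 1; -2.2 -2.7 0 0 1"}}

```text
clock: 8.82
position: [0.4853, 0.0304, 0.1599]
ee_rot: [-3.142, 0.001, -0.001]
force: [1.1, 0.8, -0.3]
width: 0.999
gripper_force: 0.0
```

>>> {"api": "play_rows", "payload": {"increments": "-2.2 -2.8 0 0 1; 0 0 0 0 1; 0 0 0 0 1; 0 0 0 0 1"}}

```text
clock: 9.15
position: [0.4648, 0.0571, 0.1599]
ee_rot: [3.141, 0.0, 0.001]
force: [-0.1, -0.6, 0.5]
width: 0.998
gripper_force: 0.0
```

```bash
python3 - <<'E'
from h import *
o=arm.observe();print(o["position"],o["width"]); tops("purple_canister",pic="w3"); tops("yellow_pot","top");tops("yellow_pot","scene")
E
```

```text
[0.46482918 0.05713204 0.15991591] 0.9979529457906201
wrist purple_canister 0.79 [215. 272.] top z 0.0855 z5 0.0202 mid [0.4647 0.0589] size [0.037 0.036]
wrist purple_canister 0.57 [239. 529.] top z 0.0657 z5 0.0065 mid [ 0.4317 -0.1975] size [0.028 0.023]
top yellow_pot 0.67 [187. 300.] top z 0.068 z5 0.0574 mid [ 0.5663 -0.0772] size [0.057 0.054]
scene yellow_pot 0.49 [175. 267.] top z 0.2776 z5 0.0012 mid [0.4881 0.1054] size [0.004 0.004]
```

View pics/w3.png

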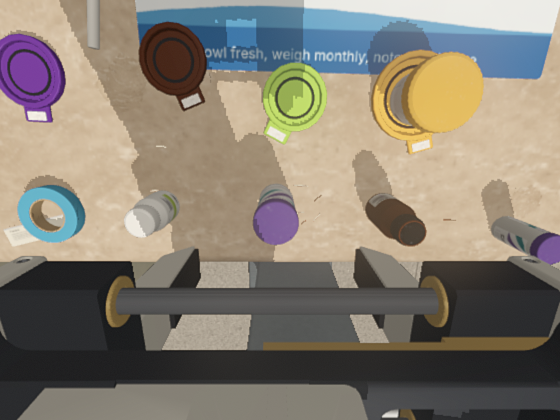

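The pot stands in the yellow nest at (430,95), and the big canister sits at (275,222) between the fingers, aligned. I'll descend on it.

>>> {"api": "play_rows", "payload": {"increments": "0 -0.15 2.5 0 1; 0 0 2.8 0 1; 0 0 2.8 0 1; 0 0 2.6 0 1; 0 0 1.5 0 1"}}

```text
clock: 9.87
position: [0.4634, 0.0583, 0.0353]
ee_rot: [3.141, -0.001, -0.004]
force: [0.0, -0.6, 0.1]
width: 0.997
gripper_force: 0.0
```

>>> {"api": "play_rows", "payload": {"increments": "0 0 1.0 0 1; 0 0 0 0 0.3; 0 0 0 0 0; 0 0 0 0 0; 0 0 0 0 -0.1", "grip_force": 12}}

```text
clock: 10.28
position: [0.4652, 0.0591, 0.0288]
ee_rot: [-3.141, 0.0, -0.003]
force: [0.5, -0.1, 0.7]
width: 0.763
gripper_force: 0.0
```

>>> {"api": "play_rows", "payload": {"increments": "0 0 0 0 -0.1; 0 0 0 0 -0.2; 0 0 0 0 -0.4; 0 0 0 0 -1; 0 0 0 0 -1"}}

```text
clock: 10.7
position: [0.4644, 0.059, 0.0279]
ee_rot: [-3.142, 0.0, -0.0]
force: [0.2, 0.6, 0.0]
width: 0.414
gripper_force: 12.0
```

>>> {"api": "play_rows", "payload": {"increments": "0 0 0 0 -1; 0 0 0 0 -1; 0 0 0 0 -1"}}

```text
clock: 10.95
position: [0.4643, 0.0589, 0.0277]
ee_rot: [3.141, -0.0, 0.0]
force: [-0.1, -0.6, 0.9]
width: 0.416
gripper_force: 12.0
```

>>> {"api": "play_rows", "payload": {"increments": "0 0 -0.7 0 -1; 0 0 -2 0 -1; 0 0 -2.8 0 -1; 0 0 -2.5 0 -1; 0 0 -1 0 -1"}}

```text
clock: 11.37
position: [0.4656, 0.0594, 0.121]
ee_rot: [-3.141, 0.0, -0.006]
force: [0.4, -0.3, -0.9]
width: 0.408
gripper_force: 12.0
```

>>> {"api": "play_rows", "payload": {"increments": "1 -1.5 0 0 -1; 1.5 -2.8 0 0 -1; 1.5 -2.8 0 0 -1; 1.5 -2.8 0 0 -1; 1.5 -2.8 0 0 -1"}}

```text
clock: 11.78
position: [0.5346, 0.1872, 0.1177]
ee_rot: [3.141, -0.001, -0.0]
force: [0.0, 0.1, 0.4]
width: 0.408
gripper_force: 12.0
```

>>> {"api": "play_rows", "payload": {"increments": "1.5 -2.8 0 0 -1; 1.5 -2.8 0 0 -1; 1.4 -2.7 0 0 -1; 1.2 -2.4 0 0 -1; 0 -0.5 0 0 -1"}}

```text
clock: 12.2
position: [0.591, 0.3033, 0.1173]
ee_rot: [-3.139, -0.006, -0.001]
force: [-1.2, 1.4, 0.5]
width: 0.41
gripper_force: 12.0
```

>>> {"api": "play_rows", "payload": {"increments": "0 0 0 0 -1; 0 0 0 0 -1; 0 0 0 0 -1"}}

```text
clock: 12.45
position: [0.5901, 0.2961, 0.1175]
ee_rot: [3.14, -0.002, -0.001]
force: [0.2, -0.3, 0.1]
width: 0.407
gripper_force: 12.0
```

```bash
python3 - <<'E'
from h import *
o=arm.observe();print(o["position"],o["width"]); tops("purple_canister",pic="w4"); nest("purple_nest",.033)
E
```

```text
[0.59005432 0.29611788 0.11750572] 0.40738764222639634
wrist purple_canister 0.55 [281. 277.] top z 0.1751 z5 0.1043 mid [0.5985 0.2969] size [0.033 0.037]
wrist purple_nest 0.55 [204. 272.] [0.5927 0.2999] rim z [0.0039 0.005  0.0099]
```

View pics/w4.png

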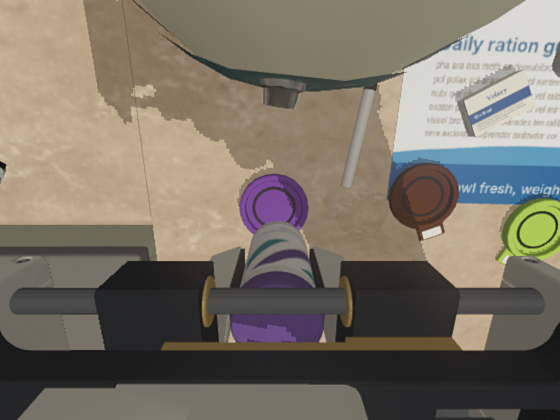

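The canister is held at (277,290), above and in front of the purple nest at (272,204). I'll check its tilt from the cloud.

```bash
cat >> h.py <<'E'
def tilt(n,y0):
    p=vision.get_image("wrist");W=cloud(p);d=cut_out(n,p)[0];q=W[d["mask"]];q=q[abs(q[:,1]-y0)<.008]
    z0,z1=np.nanpercentile(q[:,2],[1,99])
    for a in np.arange(z0,z1,.008):
        k=q[(q[:,2]>=a)&(q[:,2]<a+.008)]
        if len(k)>4: print("z %.3f front x %.4f  xmed %.4f n %d"%(a+.004,np.percentile(k[:,0],95),np.median(k[:,0]),len(k)))
E
python3 - <<'E'
from h import *
tilt("purple_canister",.296)
E
```

```text
z 0.098 front x 0.6089  xmed 0.6082 n 80
z 0.106 front x 0.6092  xmed 0.6085 n 113
z 0.114 front x 0.6092  xmed 0.6085 n 129
z 0.122 front x 0.6091  xmed 0.6084 n 146
z 0.130 front x 0.6092  xmed 0.6085 n 176
z 0.138 front x 0.6092  xmed 0.6085 n 189
z 0.146 front x 0.6093  xmed 0.6085 n 232
z 0.154 front x 0.6092  xmed 0.6084 n 299
z 0.162 front x 0.6099  xmed 0.6087 n 244
z 0.170 front x 0.6099  xmed 0.6087 n 584
z 0.178 front x 0.5961  xmed 0.5900 n 944
```

>>> {"api": "play_rows", "payload": {"increments": "0.15 -0.25 1.5 0 -1; 0 0 2 0 -1; 0 0 2 0 -1; 0 0 1.5 0 -1; 0 0 0.8 0 -1"}}

```text
clock: 13.17
position: [0.5909, 0.2996, 0.0377]
ee_rot: [3.14, -0.0, -0.003]
force: [-0.9, -1.0, -0.7]
width: 0.41
gripper_force: 12.0
```

>>> {"api": "play_rows", "payload": {"increments": "0 0 0.3 0 -1; 0 0 0.1 0 -1; 0 0 0.1 0 -1; 0 0 0 0 -1; 0 0 0 0 -1"}}

```text
clock: 13.58
position: [0.5924, 0.3008, 0.0357]
ee_rot: [-3.141, 0.0, -0.002]
force: [-0.1, 0.1, -0.2]
width: 0.408
gripper_force: 12.0
```

```bash
python3 - <<'E'
from h import *
o=arm.observe();print(o["position"],o["force"]); tops("purple_canister",pic="w5"); nest("purple_nest",.033)
E
```

```text
[0.59238405 0.30082152 0.03565843] [-0.1074981   0.14453411 -0.183956  ]
wrist purple_canister 0.84 [280. 274.] top z 0.0932 z5 0.0226 mid [0.5994 0.3015] size [0.03  0.037]
wrist purple_nest 0.61 [222. 280.] [0.5927 0.2997] rim z [0.0039 0.0054 0.01  ]
```

>>> {"api": "play_rows", "payload": {"increments": "0 0.1 0.15 0 -1; 0 0 0.15 0 -1; 0 0 0.1 0 -1; 0 0 0 0 -1; 0 0 0 0 -1"}}

```text
clock: 14.2
position: [0.5923, 0.2991, 0.0311]
ee_rot: [3.141, -0.001, 0.001]
force: [0.2, -2.3, 5.0]
width: 0.404
gripper_force: 23.7
```

>>> {"api": "play_rows", "payload": {"increments": "0 0 0 0 -0.1; 0 0 0 0 0; 0 0 0 0 0.2; 0 0 0 0 1; 0 0 0 0 1", "grip_force": 12}}

```text
clock: 14.62
position: [0.5917, 0.2996, 0.0305]
ee_rot: [3.141, 0.0, -0.001]
force: [1.1, -0.0, 0.4]
width: 0.669
gripper_force: 0.1
```

>>> {"api": "play_rows", "payload": {"increments": "0 0 0 0 1; 0 0 0 0 1; 0 0 -1.5 0 1; 0 0 -3 0 1; 0 0 -3 0 1"}}

```text
clock: 15.03
position: [0.5909, 0.2989, 0.1054]
ee_rot: [3.14, 0.0, -0.004]
force: [1.4, 0.6, -0.1]
width: 0.991
gripper_force: 0.0
```

>>> {"api": "play_rows", "payload": {"increments": "0 0 -3 0 1; 0 0 -2.4 0 1; -1.5 1.2 0 0 1; -2.5 2.2 0 0 1; -2.5 2.2 0 0 1"}}

```text
clock: 15.45
position: [0.5264, 0.2435, 0.16]
ee_rot: [-3.141, -0.001, -0.002]
force: [0.7, -0.8, 0.4]
width: 0.999
gripper_force: 0.0
```

>>> {"api": "play_rows", "payload": {"increments": "-2.5 2.2 0 0 1; -2.5 2.2 0 0 1; -2 1.6 0 0 1; 0 0 0 0 1; 0 0 0 0 1"}}

```text
clock: 15.87
position: [0.4563, 0.1827, 0.1602]
ee_rot: [3.141, -0.002, 0.001]
force: [-0.5, 0.5, 1.3]
width: 0.997
gripper_force: 0.0
```

```bash
python3 - <<'E'
from h import *
o=arm.observe();print(o["position"],o["width"]); tops("green_bottle",pic="w6"); tops("purple_canister"); tops("purple_canister","top"); nest("green_nest",.032)
E
```

```text
[0.45632364 0.18266499 0.16019515] 0.9971489456705664
wrist green_bottle 0.8 [204. 277.] top z 0.0659 z5 0.0168 mid [0.4584 0.1844] size [0.027 0.026]
wrist purple_canister 0.66 [ 51. 137.] top z 0.0897 z5 0.0232 mid [0.5923 0.2916] size [0.036 0.037]
wrist purple_canister 0.64 [208. 276.] top z 0.0659 z5 0.0181 mid [0.4583 0.1842] size [0.026 0.026]
top purple_canister 0.54 [243. 353.] top z 0.0675 z5 0.0287 mid [ 0.4296 -0.2024] size [0.027 0.027]
wrist green_nest 0.97 [ 92. 422.] [0.5685 0.042 ] rim z [0.0036 0.005  0.0098]
```

View pics/w6.png

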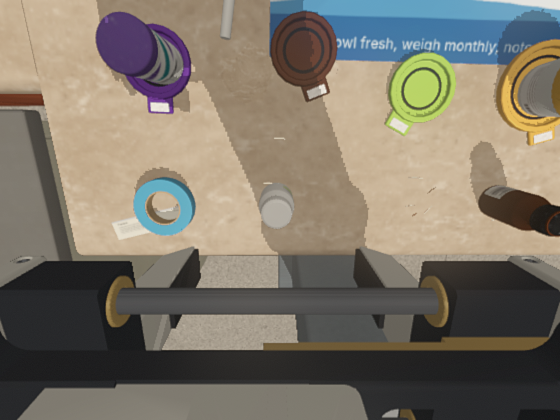

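The canister stands in the purple nest at (150,50). The white bottle at (277,207) is between the fingers. The canister's top reads 8 mm off centre in y, so I'll check whether it is upright.

```bash
python3 - <<'E'
from h import *
for c in ("top","wrist","scene"):
    W=cloud(vision.get_image(c)); k=(abs(W[...,0]-.592)<.05)&(abs(W[...,1]-.298)<.05)
    for a,b in ((.08,.1),(.05,.08),(.02,.05)):
        q=W[k&(W[...,2]>a)&(W[...,2]<b)]
        if len(q)>5: print(c,a,len(q),np.percentile(q,2,0).round(4),np.percentile(q,98,0).round(4))
E
```

```text
wrist 0.08 3040 [0.574  0.2741 0.0819] [0.6096 0.31   0.0903]
wrist 0.05 748 [0.5733 0.2738 0.0506] [0.6049 0.2941 0.0796]
wrist 0.02 560 [0.5733 0.2736 0.021 ] [0.6043 0.2937 0.0494]
scene 0.08 291 [0.5741 0.2734 0.0817] [0.6103 0.3092 0.0926]
scene 0.05 129 [0.5734 0.2827 0.0509] [0.6032 0.3092 0.0792]
scene 0.02 134 [0.5733 0.281  0.0208] [0.6049 0.3088 0.0497]
```

It is upright on the nest floor (top at 0.0897 m, body edges vertical) and inside the bore, close to one wall. That's acceptable. Next is the lime-banded bottle.

>>> {"api": "play_rows", "payload": {"increments": "0.2 -0.15 2.5 0 1; 0 0 2.8 0 1; 0 0 2.8 0 1; 0 0 2.6 0 1; 0 0 1.8 0 1"}}

```text
clock: 16.83
position: [0.458, 0.1847, 0.0326]
ee_rot: [3.141, -0.0, -0.003]
force: [0.1, 0.2, 0.5]
width: 0.998
gripper_force: 0.0
```

>>> {"api": "play_rows", "payload": {"increments": "0 0 1.2 0 1; 0 0 0 0 0.3; 0 0 0 0 0; 0 0 0 0 0; 0 0 0 0 -0.1", "grip_force": 15}}

```text
clock: 17.25
position: [0.4596, 0.1854, 0.0237]
ee_rot: [-3.141, 0.0, -0.003]
force: [0.3, -0.3, 0.6]
width: 0.76
gripper_force: 0.0
```

>>> {"api": "play_rows", "payload": {"increments": "0 0 0 0 -0.1; 0 0 0 0 -0.2; 0 0 0 0 -0.4; 0 0 0 0 -1; 0 0 0 0 -1"}}

```text
clock: 17.67
position: [0.4589, 0.1849, 0.0229]
ee_rot: [3.142, -0.0, 0.0]
force: [0.1, -0.6, 1.7]
width: 0.397
gripper_force: 0.7
```

>>> {"api": "play_rows", "payload": {"increments": "0 0 0 0 -1; 0 0 0 0 -1; 0 0 0 0 -1"}}

```text
clock: 17.92
position: [0.4589, 0.1849, 0.0229]
ee_rot: [3.141, -0.0, 0.0]
force: [-0.9, -1.8, 4.0]
width: 0.381
gripper_force: 15.0
```

>>> {"api": "play_rows", "payload": {"increments": "0 0 -0.7 0 -1; 0 0 -2 0 -1; 0 0 -2.5 0 -1; 0 0 -2 0 -1; 0 0 -0.8 0 -1"}}

```text
clock: 18.33
position: [0.4599, 0.1858, 0.1054]
ee_rot: [-3.14, -0.0, -0.005]
force: [0.6, 0.1, -0.0]
width: 0.378
gripper_force: 15.0
```

>>> {"api": "play_rows", "payload": {"increments": "1 1.4 0 0 -1; 2 2.5 0 0 -1; 2 2.6 0 0 -1; 2 2.6 0 0 -1; 2 2.6 0 0 -1"}}

```text
clock: 18.75
position: [0.5492, 0.0668, 0.1023]
ee_rot: [3.141, 0.001, -0.001]
force: [0.1, 0.5, -1.4]
width: 0.382
gripper_force: 15.0
```

>>> {"api": "play_rows", "payload": {"increments": "2 2.6 0 0 -1; 0 0.15 0 0 -1; 0 0 0 0 -1; 0 0 0 0 -1; 0 0 0 0 -1"}}

```text
clock: 19.17
position: [0.5679, 0.0419, 0.1024]
ee_rot: [-3.141, -0.003, 0.002]
force: [0.5, -0.0, -0.9]
width: 0.386
gripper_force: 15.0
```

```bash
python3 - <<'E'
from h import *
o=arm.observe();print(o["position"],o["width"]); tops("green_bottle",pic="w7"); nest("green_nest",.032); tilt("green_bottle",.04)
E
```

```text
[0.56790461 0.04191953 0.10239278] 0.38580252660427855
wrist green_bottle 0.63 [266. 276.] top z 0.145 z5 0.0888 mid [0.5765 0.0426] size [0.046 0.023]
wrist green_nest 0.66 [209. 281.] [0.5694 0.0405] rim z [0.0039 0.0051 0.0099]
z 0.089 front x 0.5851  xmed 0.5844 n 109
z 0.097 front x 0.5850  xmed 0.5844 n 124
z 0.105 front x 0.5850  xmed 0.5843 n 148
z 0.113 front x 0.5852  xmed 0.5843 n 163
z 0.121 front x 0.5849  xmed 0.5830 n 351
z 0.129 front x 0.5820  xmed 0.5807 n 262
z 0.137 front x 0.5819  xmed 0.5811 n 279
z 0.145 front x 0.5812  xmed 0.5622 n 854
```

View pics/w7.png

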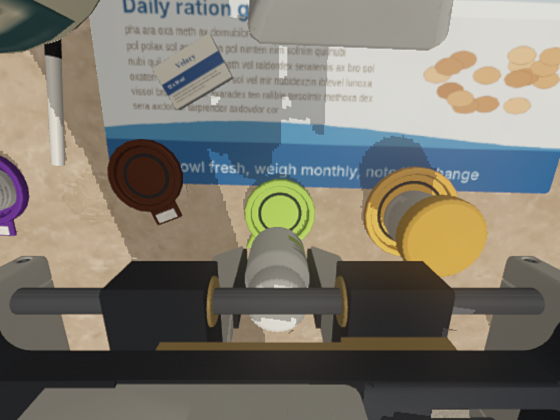

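The bottle is held upright at (277,265) over the green nest at (281,209). I'll lower it.

>>> {"api": "play_rows", "payload": {"increments": "0.2 0.15 1.5 0 -1; 0 0 2 0 -1; 0 0 2 0 -1; 0 0 1.2 0 -1; 0 0 0.5 0 -1"}}

```text
clock: 19.88
position: [0.5696, 0.039, 0.029]
ee_rot: [3.141, 0.0, -0.004]
force: [0.3, -0.2, -2.0]
width: 0.381
gripper_force: 15.0
```

>>> {"api": "play_rows", "payload": {"increments": "0 0 0 0 -1; 0 0 0 0 -1; 0 0 0 0 -1; 0 0 0 0 -1"}}

```text
clock: 20.22
position: [0.5716, 0.0392, 0.0318]
ee_rot: [-3.141, 0.0, -0.003]
force: [0.0, -0.2, -0.7]
width: 0.383
gripper_force: 15.0
```

>>> {"api": "play_rows", "payload": {"increments": "-0.15 -0.1 0.2 0 -1; 0 0 0.15 0 -1; 0 0 0.1 0 -1; 0 0 0 0 -1; 0 0 0 0 -1"}}

```text
clock: 20.63
position: [0.5693, 0.0402, 0.0268]
ee_rot: [-3.142, -0.0, -0.0]
force: [-1.9, -0.0, 8.0]
width: 0.379
gripper_force: 15.0
```

```bash
python3 - <<'E'
from h import *
o=arm.observe();print(o["position"],o["force"]);tops("green_bottle")
E
```

```text
[0.56930885 0.04018365 0.02683453] [-1.94173691 -0.03201614  8.02341676]
wrist green_bottle 0.66 [267. 275.] top z 0.0694 z5 0.0158 mid [0.5691 0.0409] size [0.027 0.023]
```

>>> {"api": "play_rows", "payload": {"increments": "0 0 -0.05 0 -1; 0 0 0 0 -1; 0 0 0 0 -0.1; 0 0 0 0 0.2; 0 0 0 0 0.6"}}

```text
clock: 21.15
position: [0.5693, 0.04, 0.0266]
ee_rot: [3.142, -0.0, 0.0]
force: [-1.2, 0.6, 0.1]
width: 0.548
gripper_force: 0.0
```

>>> {"api": "play_rows", "payload": {"increments": "0 0 0 0 1; 0 0 0 0 1; 0 0 0 0 1; 0 0 -1.5 0 1; 0 0 -3 0 1"}}

```text
clock: 21.57
position: [0.5668, 0.0396, 0.0692]
ee_rot: [3.141, 0.0, -0.01]
force: [0.5, 0.2, 0.1]
width: 0.906
gripper_force: 0.0
```

>>> {"api": "play_rows", "payload": {"increments": "0 0 -3 0 1; 0 0 -3.3 0 1; 0 0 -2.5 0 1; -1.5 1.4 0 0 1; -2.5 2.1 0 0 1"}}

```text
clock: 21.98
position: [0.5321, 0.0071, 0.1617]
ee_rot: [-3.14, -0.005, -0.009]
force: [-0.4, -0.9, -1.0]
width: 1.002
gripper_force: 0.0
```

>>> {"api": "play_rows", "payload": {"increments": "-2.5 2.1 0 0 1; -2.5 2.1 0 0 1; -2.5 2.1 0 0 1; 0 0 0 0 1; 0 0 0 0 1"}}

```text
clock: 22.4
position: [0.4532, -0.0593, 0.16]
ee_rot: [3.141, -0.005, -0.0]
force: [0.1, 1.0, -0.3]
width: 1.006
gripper_force: 0.0
```

```bash
python3 - <<'E'
from h import *
o=arm.observe();print(o["position"],o["width"]); tops("brown_bottle",pic="w8"); tops("green_bottle")
E
```

```text
[ 0.45321392 -0.05928944  0.15997352] 1.005576243510589
wrist brown_bottle 0.88 [209. 272.] top z 0.0852 z5 0.0159 mid [ 0.4548 -0.0585] size [0.023 0.023]
wrist green_bottle 0.9 [ 85. 165.] top z 0.0699 z5 0.0134 mid [0.5679 0.0401] size [0.027 0.027]
```

View pics/w8.png

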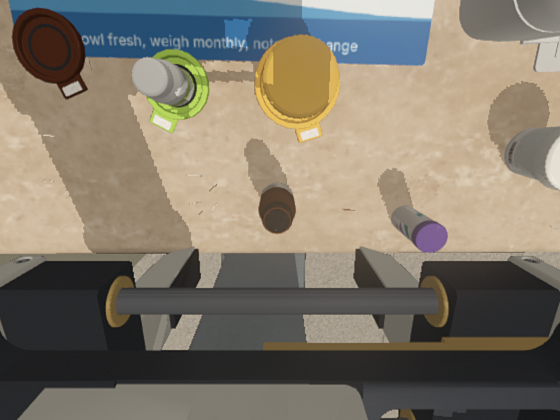

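The lime-banded bottle and the yellow pot stand in their nests. The brown bottle at (277,210) is aligned between the fingers.

>>> {"api": "play_rows", "payload": {"increments": "0.15 -0.1 2.5 0 1; 0 0 2.8 0 1; 0 0 2.8 0 1; 0 0 2.6 0 1; 0 0 1.7 0 1"}}

```text
clock: 23.02
position: [0.4556, -0.056, 0.0334]
ee_rot: [-3.141, -0.002, 0.003]
force: [-0.3, 0.2, -0.6]
width: 1.0
gripper_force: 0.0
```

>>> {"api": "play_rows", "payload": {"increments": "0 0 1.1 0 1; 0 0 0 0 0.3; 0 0 0 0 0; 0 0 0 0 0; 0 0 0 0 -0.1"}}

```text
clock: 23.43
position: [0.4568, -0.0568, 0.0256]
ee_rot: [3.142, 0.001, 0.003]
force: [0.1, 0.4, -0.4]
width: 0.76
gripper_force: 0.0
```

>>> {"api": "play_rows", "payload": {"increments": "0 0 0 0 -0.1; 0 0 0 0 -0.2; 0 0 0 0 -0.4; 0 0 0 0 -1; 0 0 0 0 -1"}}

```text
clock: 23.85
position: [0.4559, -0.0572, 0.0249]
ee_rot: [3.141, -0.0, 0.0]
force: [-0.3, -1.0, 0.4]
width: 0.4
gripper_force: 0.6
```

>>> {"api": "play_rows", "payload": {"increments": "0 0 0 0 -1; 0 0 0 0 -1; 0 0 0 0 -1"}}

```text
clock: 24.1
position: [0.456, -0.0572, 0.0249]
ee_rot: [3.141, -0.0, 0.0]
force: [0.0, -1.6, 3.3]
width: 0.391
gripper_force: 15.0
```

>>> {"api": "play_rows", "payload": {"increments": "0 0 -0.7 0 -1; 0 0 -2 0 -1; 0 0 -2.8 0 -1; 0 0 -2.5 0 -1; 0 0 -1.5 0 -1"}}

```text
clock: 24.52
position: [0.4564, -0.0567, 0.1222]
ee_rot: [-3.141, -0.0, -0.003]
force: [0.6, -0.6, -0.8]
width: 0.391
gripper_force: 15.0
```

>>> {"api": "play_rows", "payload": {"increments": "1 -1.4 0 0 -1; 1.8 -2.7 0 0 -1; 1.8 -2.7 0 0 -1; 1.8 -2.7 0 0 -1; 1.8 -2.7 0 0 -1"}}

```text
clock: 24.93
position: [0.5382, 0.0664, 0.1201]
ee_rot: [-3.141, 0.0, 0.0]
force: [0.3, -0.6, -1.0]
width: 0.389
gripper_force: 15.0
```

>>> {"api": "play_rows", "payload": {"increments": "1.8 -2.7 0 0 -1; 1.8 -2.7 0 0 -1; 1.8 -2.7 0 0 -1; 0.8 -1 0 0 -1; 0 0 0 0 -1"}}

```text
clock: 25.35
position: [0.6007, 0.1606, 0.1197]
ee_rot: [-3.139, -0.007, -0.001]
force: [-0.5, 0.0, -1.4]
width: 0.389
gripper_force: 15.0
```

>>> {"api": "play_rows", "payload": {"increments": "0 0 0 0 -1; 0 0 0 0 -1; 0 0 0 0 -1"}}

```text
clock: 25.6
position: [0.5992, 0.1544, 0.1197]
ee_rot: [3.141, -0.002, -0.001]
force: [0.8, 0.3, -0.8]
width: 0.39
gripper_force: 15.0
```

```bash
python3 - <<'E'
from h import *
o=arm.observe();print(o["position"],o["width"]); tops("brown_bottle",pic="w9"); nest("brown_nest",.032); tilt("brown_bottle",.157)
E
```

```text
[0.59922321 0.15443896 0.11971727] 0.38986293806242206
wrist brown_bottle 0.8 [276. 274.] top z 0.1798 z5 0.1093 mid [0.5996 0.1552] size [0.014 0.024]
wrist brown_nest 0.6 [204. 273.] [0.6041 0.158 ] rim z [0.0038 0.005  0.0099]
z 0.106 front x 0.6165  xmed 0.6158 n 109
z 0.114 front x 0.6164  xmed 0.6159 n 126
z 0.122 front x 0.6165  xmed 0.6158 n 165
z 0.130 front x 0.6163  xmed 0.6155 n 159
z 0.138 front x 0.6163  xmed 0.6156 n 188
z 0.146 front x 0.6161  xmed 0.6149 n 340
z 0.154 front x 0.6141  xmed 0.6119 n 481
z 0.162 front x 0.6118  xmed 0.6107 n 240
z 0.170 front x 0.6122  xmed 0.6119 n 10
z 0.178 front x 0.6061  xmed 0.6010 n 1091
```

View pics/w9.png

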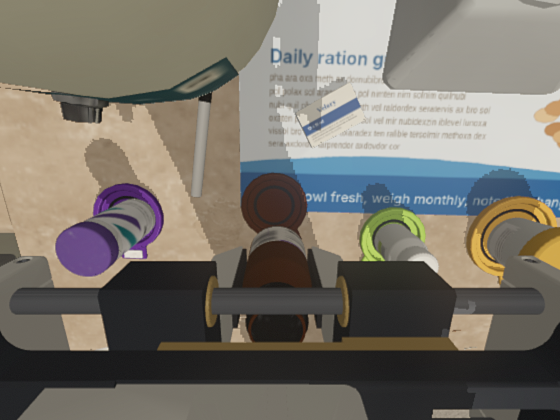

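The brown bottle is upright at (277,290) over its nest at (273,204). I'll correct and lower it.

>>> {"api": "play_rows", "payload": {"increments": "0.4 -0.25 1.5 0 -1; 0 0 2.2 0 -1; 0 0 2.2 0 -1; 0 0 1.6 0 -1; 0 0 1 0 -1"}}

```text
clock: 26.32
position: [0.6026, 0.1581, 0.0317]
ee_rot: [3.141, -0.0, -0.005]
force: [-0.1, 0.3, -0.9]
width: 0.387
gripper_force: 15.0
```

>>> {"api": "play_rows", "payload": {"increments": "0 0 0 0 -1; 0 0 0 0 -1; 0 0 0 0 -1; 0 0 0 0 -1"}}

```text
clock: 26.65
position: [0.6047, 0.1588, 0.0359]
ee_rot: [-3.141, 0.0, -0.003]
force: [0.1, -1.4, -0.7]
width: 0.387
gripper_force: 15.0
```

>>> {"api": "play_rows", "payload": {"increments": "-0.15 0.1 0.25 0 -1; 0 0 0.2 0 -1; 0 0 0.15 0 -1; 0 0 0 0 -1; 0 0 0 0 -1"}}

```text
clock: 27.07
position: [0.6025, 0.1574, 0.0289]
ee_rot: [3.141, -0.0, 0.0]
force: [-0.3, -1.5, 1.7]
width: 0.388
gripper_force: 15.0
```

>>> {"api": "play_rows", "payload": {"increments": "0 0 0.05 0 -1; 0 0 0 0 -1; 0 0 0 0 -1"}}

```text
clock: 27.32
position: [0.6025, 0.1574, 0.0289]
ee_rot: [3.141, -0.0, 0.001]
force: [-2.0, -0.7, 6.7]
width: 0.393
gripper_force: 15.0
```

```bash
python3 - <<'E'
from h import *
o=arm.observe();print(o["position"],o["force"]);tops("brown_bottle");nest("brown_nest",.032)
E
```

```text
[0.60248906 0.15735939 0.02889853] [-1.99609185 -0.68740177  6.65192094]
wrist brown_bottle 0.62 [275. 273.] top z 0.0892 z5 0.0167 mid [0.6152 0.1581] size [0.038 0.023]
wrist brown_nest 0.76 [226. 277.] [0.6043 0.1579] rim z [0.0038 0.0054 0.0099]
```

Seated, with about 6.7 N of contact and the top at 0.0892 m. I'll release, rise and back away for a final look.

>>> {"api": "play_rows", "payload": {"increments": "0 0 -0.05 0 -1; 0 0 0 0 -1; 0 0 0 0 -0.1; 0 0 0 0 0.2; 0 0 0 0 0.6"}}

```text
clock: 27.93
position: [0.6023, 0.1576, 0.0285]
ee_rot: [-3.142, 0.0, 0.0]
force: [-0.2, 0.3, 0.1]
width: 0.551
gripper_force: 0.0
```

>>> {"api": "play_rows", "payload": {"increments": "0 0 0 0 1; 0 0 0 0 1; 0 0 0 0 1; 0 0 -1.5 0 1; 0 0 -3 0 1"}}

```text
clock: 28.35
position: [0.5998, 0.1566, 0.0708]
ee_rot: [3.139, 0.0, -0.01]
force: [1.3, 0.3, -0.2]
width: 0.907
gripper_force: 0.0
```

>>> {"api": "play_rows", "payload": {"increments": "0 0 -3 0 1; 0 0 -3.5 0 1; 0 0 -3.5 0 1; -3 0 -1 0 1; -3 0 -1 0 1"}}

```text
clock: 28.77
position: [0.5436, 0.1577, 0.1957]
ee_rot: [-3.14, 0.002, -0.006]
force: [-0.2, 0.3, -0.2]
width: 0.998
gripper_force: 0.0
```

>>> {"api": "play_rows", "payload": {"increments": "-3 0 0 0 1; -3 0 0 0 1; -3 0 0 0 1; 0 0 0 0 1; 0 0 0 0 1"}}

```text
clock: 29.18
position: [0.4513, 0.1576, 0.1942]
ee_rot: [3.141, 0.002, 0.001]
force: [0.5, 0.3, -0.3]
width: 1.001
gripper_force: 0.0
```

```bash
python3 - <<'E'
from h import *
print(arm.observe()["position"])
N=dict(yellow=(.569,-.0787),purple=(.5920,.2995),green=(.5693,.0405),brown=(.603,.1575))
for c in ("wrist","scene","top"):
    p=vision.get_image(c); W=cloud(p)
    if c=="wrist": save("w10",p)
    if c=="scene": save("s10",p,(110,330,120,400),2.7)
    for n,(x,y) in N.items():
        q=W[(np.hypot(W[...,0]-x,W[...,1]-y)<.045)&(W[...,2]>.03)&(W[...,2]<.11)]
        if len(q)<9: continue
        hi=np.percentile(q[:,2],95); t=q[q[:,2]>hi-.006]; a,b=np.percentile(t,1,0),np.percentile(t,99,0)
        print(c,n,"nest",(x,y),"top z",hi.round(4),"mid",((a+b)/2)[:2].round(4))
E
```

```text
[0.45131548 0.15757098 0.19415442]
wrist yellow nest (0.569, -0.0787) top z 0.067 mid [ 0.5675 -0.0725]
wrist purple nest (0.592, 0.2995) top z 0.0896 mid [0.5918 0.2916]
wrist green nest (0.5693, 0.0405) top z 0.0699 mid [0.5678 0.0416]
wrist brown nest (0.603, 0.1575) top z 0.0893 mid [0.6003 0.1586]
scene purple nest (0.592, 0.2995) top z 0.0912 mid [0.5933 0.2908]
scene brown nest (0.603, 0.1575) top z 0.0898 mid [0.6013 0.1564]
top yellow nest (0.569, -0.0787) top z 0.0684 mid [ 0.5671 -0.0783]
top green nest (0.5693, 0.0405) top z 0.0706 mid [0.5664 0.0404]
top brown nest (0.603, 0.1575) top z 0.0894 mid [0.5991 0.1573]
```

View pics/s10.png

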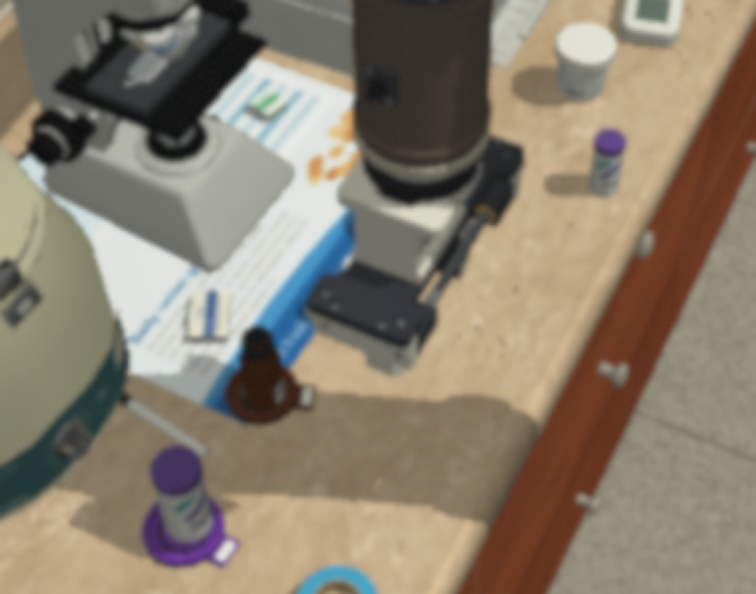

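View pics/w10.png

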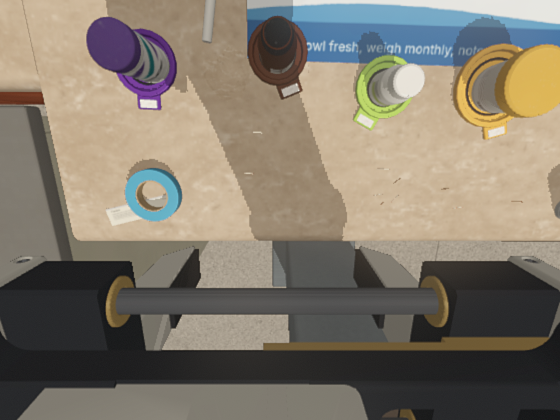

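All four stand in their own nests. Their tops sit 4 mm above the standing heights, and the canister's edges are vertical to within 0.2 mm between slices. The gripper is clear, and the white pot and blue tape have not been touched.

```bash
python3 -c "
from cell import job; print(job.sign_off())"
```

```text
the job is handed in; nothing more can be done
None
```

The job is handed in: all four items stand upright on the floor of their own-colour holders after about 29 s, though the purple canister rests close to one wall of its bore, and the white-lidded pot and blue tape were left where they were.

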